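# Move the hole saws from the tray to the rack in reverse order

## Robot

A 7-joint arm with a two-finger parallel gripper is mounted at the origin on the work surface. World frame = base frame: x ahead of the robot, y to its left, z up, the work surface at z = 0. Lengths are in m, angles in degrees, forces in N, time in s.
With the tool pointing down it reaches from about 0.35 to 0.9 m from the base axis. Payload 7.2 kg.
Tool frame: the origin (TCP) lies between the finger pads; the fingertips stand ahead of it and the grasp point (between the pads) lies 2 mm behind it (manip.tips_ahead is the x of the fingertips in the tool frame, in m); x points along the fingers, z is the direction in which the jaws open and shut, and the axes are right-handed (so a half turn about x gives the same grasp; the last joint's range is limited). The gripper opens to 88 mm and grips with 3 to 60 N. Pads are 20 mm wide; open, the fingers measure 115 mm over their backs; the gripper's body (75 mm by 178 mm) begins 61 mm behind the grasp point.
Start: joints at [-76.501, 23.554, -0.728, 91.456, 0.321, 64.991, -4.71], TCP at [0.187, 0.596, 0.24] pointing down, gripper open.
Joint ranges: [-169.25, 169.25], [-16.82, 113.86], [-84.01, 82.57], [7.8, 145.47], [-59.2, 239.2], [7.22, 106.19], [-163.78, 163.78]. Speed limits (degrees/s): [136.94, 136.94, 172.46, 172.46, 180, 180, 180].

## Interface

Orientations are given as [roll, pitch, yaw] about the fixed x, y, z axes, in that order (R = Rz(yaw) Ry(pitch) Rx(roll)).
In Python, from workcell import manip gives the robot as it stands.
- The arm moves only by the tool move_arm, never from a script. Its arguments are lists of equal length, an entry for each row: "hand": the opening, from 0 (shut) to 1 (fully open); "travel": the shift along the tool's x, y, z in cm, a list of three; "delta_rot": the turn, a rotation vector about the tool's x, y, z in degrees, a list of three. In form: {"hand": [hand, ...], "travel": [[dx, dy, dz], ...], "delta_rot": [[rx, ry, rz], ...]}. A call has 1 to 10 rows; each row is the pose to reach, as a shift and turn from the pose commanded when the call began, along the tool's axes at that moment; what a row does not reach only later rows make up. A row lasts 1/10 s, in which the tool goes at most 50 mm and 8.59 degrees, less where a joint would pass 70% of its speed; a pose out of reach is approached as far as the arm can. A call with a gripper value outside its range is refused whole. The fingers move at their own pace and stop on an object; "grip_force" is the grip in N (left out, the last holds). Time passes only in rows, so rows that repeat a pose let the fingers close. It gives the time, the measured TCP pose, the force and the opening at its end, in the units of the state.
- manip.state(): the state, without advancing time (a new reading comes with each control period).
- manip.snapshot(name): name is "scene" or "top" or "wrist"; returns the picture (384x512x3 uint8, red, green, blue); there is no depth.
- manip.camera_params(name): a dict with "mtx" (3x3 intrinsics, pixels), "D" ([k1, k2, p1, p2, k3] as OpenCV has them; the pictures are not rectified), "world_from_camera" (4x4, takes a point from camera to world coordinates); the wrist camera has in their place "T_tool_cam" (4x4, takes a point from camera to tool coordinates, whose origin is the TCP and whose axes are the tool frame's). Camera axes: x right, y down, z forward; pixel columns grow to the right and rows downward; lengths in m; the calibration is good to about 2 mm. A picture is of the moment at which its call begins: read the wrist's pose just before it. camera_params takes no time and is no camera call.
- manip.sign_off(): hands the job in, once; it reports no verdict.
The state is a dict: "time_s": time; "qpos": joint angles; "joint_vel": joint speeds; "effort": joint torques, N m; "tcp_pos": TCP position; "orientation": TCP orientation; "ft_force": force on the tool from outside, world axes, zero at the start; "ft_torque": the same for the moment, N m; "width": opening from 0.0 (shut) to 1.0 (fully open).
Only numpy, scipy, OpenCV 4.12 (cv2) and the standard library are available. Lean on these libraries where they do the work, as an engineer would, in place of code of your own. Each camera call takes 0.05 s, during which the arm holds its last target.

## Task

Move the four hole saws from the steel tray to the wooden rack so that their row is in the reverse order: seen from the robot, the one that is leftmost on the tray goes into the rack's rightmost pocket, the second from the left into the second pocket from the right, and so on. Stand each upright, mouth down, in the middle of its pocket, never let one topple over, and leave the glue bottle, the hammer and the tin where they are.

Things in the scene. Friction and masses are not known exactly. Their poses are not given: they have to be found in the camera images.
- tray: dark steel tray that the hole saws start on, fixed, 92 x 336 mm; it may be nearer to or farther from the robot than the rack. Origin: centre of its underside, on the bench. y axis along the row, towards the robot's left (world +y within 0.1 rad); x across the row, away from the robot; z up. It carries four cradles in a row, centred at x = 0, y = +120, +40, -40, -120 mm.
- rack: the fixed wooden rack to fill: a brown board 92 x 336 mm with pale rims that form a row of four like, empty square pockets, 72 mm wide inside. Origin: centre of its underside, on the bench. Axes as the tray's (y along the row, to the robot's left). Pocket centres: x = 0, y = +120, +40, -40, -120 mm; pocket floors 12 mm above the origin, rims 6 mm above the floors.
- cradle_a: the grey square plastic cradle, 74 x 74 mm, fixed on the tray, in which the 28 mm hole saw starts. It stays where it is and so keeps that saw's first place in the row; the four cradles look alike. Origin: centre of its underside; its floor is 4 mm above that (12 mm above the bench), its rim 8 mm above. Axes as the tray's.
- cradle_b: the grey square plastic cradle, 74 x 74 mm, fixed on the tray, in which the 36 mm hole saw starts. It stays where it is and so keeps that saw's first place in the row; the four cradles look alike. Origin: centre of its underside; its floor is 4 mm above that (12 mm above the bench), its rim 8 mm above. Axes as the tray's.
- cradle_c: the grey square plastic cradle, 74 x 74 mm, fixed on the tray, in which the 45 mm hole saw starts. It stays where it is and so keeps that saw's first place in the row; the four cradles look alike. Origin: centre of its underside; its floor is 4 mm above that (12 mm above the bench), its rim 8 mm above. Axes as the tray's.
- cradle_d: the grey square plastic cradle, 74 x 74 mm, fixed on the tray, in which the 55 mm hole saw starts. It stays where it is and so keeps that saw's first place in the row; the four cradles look alike. Origin: centre of its underside; its floor is 4 mm above that (12 mm above the bench), its rim 8 mm above. Axes as the tray's.
- saw_a_mid (a point): centre, half-way up, of the 28 mm hole saw (loose, 70 g +-30%): steel cup 28 mm across, 38 mm high, standing mouth down in its cradle; on it a brass nut 18 mm across, 6 mm high, then an upright round shank 11 mm across, 36 mm long; 80 mm in all. The foot is 40 mm below this point; the bare shank runs from 4 to 40 mm above it: grip it there from above. z up; x, y any way.
- saw_b_mid (a point): centre, half-way up, of the 36 mm hole saw (loose, 100 g +-30%): steel cup 36 mm across, 38 mm high, standing mouth down in its cradle; on it a brass nut 18 mm across, 6 mm high, then an upright round shank 11 mm across, 36 mm long; 80 mm in all. The foot is 40 mm below this point; the bare shank runs from 4 to 40 mm above it: grip it there from above. z up; x, y any way.
- saw_c_mid (a point): centre, half-way up, of the 45 mm hole saw (loose, 140 g +-30%): steel cup 45 mm across, 38 mm high, standing mouth down in its cradle; on it a brass nut 18 mm across, 6 mm high, then an upright round shank 11 mm across, 36 mm long; 80 mm in all. The foot is 40 mm below this point; the bare shank runs from 4 to 40 mm above it: grip it there from above. z up; x, y any way.
- saw_d_mid (a point): centre, half-way up, of the 55 mm hole saw (loose, 190 g +-30%): steel cup 55 mm across, 38 mm high, standing mouth down in its cradle; on it a brass nut 18 mm across, 6 mm high, then an upright round shank 11 mm across, 36 mm long; 80 mm in all. The foot is 40 mm below this point; the bare shank runs from 4 to 40 mm above it: grip it there from above. z up; x, y any way.
- glue: bystander: a white plastic glue bottle, 56 mm across and 150 mm high, standing on the bench to the left of the racks. Origin: centre of its foot.
- hammer: bystander: a hammer lying on the bench to the right of the racks. Origin: underside, under its handle and head line.
- screw_tin: bystander: a steel tin, 72 mm across and 60 mm high, standing on the bench to the left of the racks. Origin: centre of its foot.
There are look-alikes about, which are no part of the job. Leave any red look-alike of the part that bears saw_a_mid alone.

How it is judged (in metres and radians):
At the end, for the whole second after the job is handed in: Each hole saw stands upright (within 0.08 rad) on the floor of the rack pocket that mirrors its first place on the tray (leftmost to rightmost and so on), within 12 mm of the pocket's centre along and across the rack, released and at rest (((y of cradle_a in the frame of tray between 0.1 and 0.14 m and y of saw_a_mid in the frame of rack between -0.132 and -0.108 m) or (y of cradle_a in the frame of tray between 0.02 and 0.06 m and y of saw_a_mid in the frame of rack between -0.052 and -0.028 m) or (y of cradle_a in the frame of tray between -0.06 and -0.02 m and y of saw_a_mid in the frame of rack between 0.028 and 0.052 m) or (y of cradle_a in the frame of tray between -0.14 and -0.1 m and y of saw_a_mid in the frame of rack between 0.108 and 0.132 m)) and x of saw_a_mid in the frame of rack between -0.012 and 0.012 m and z of saw_a_mid in the frame of rack between 0.048 and 0.056 m and angle between each of saw_a_mid, saw_b_mid, saw_c_mid, saw_d_mid's own z axis and vertical below 0.08 rad and linear speed of each of saw_a, saw_b, saw_c, saw_d below 0.02 m/s and ((y of cradle_b in the frame of tray between 0.1 and 0.14 m and y of saw_b_mid in the frame of rack between -0.132 and -0.108 m) or (y of cradle_b in the frame of tray between 0.02 and 0.06 m and y of saw_b_mid in the frame of rack between -0.052 and -0.028 m) or (y of cradle_b in the frame of tray between -0.06 and -0.02 m and y of saw_b_mid in the frame of rack between 0.028 and 0.052 m) or (y of cradle_b in the frame of tray between -0.14 and -0.1 m and y of saw_b_mid in the frame of rack between 0.108 and 0.132 m)) and x of saw_b_mid in the frame of rack between -0.012 and 0.012 m and z of saw_b_mid in the frame of rack between 0.048 and 0.056 m and ((y of cradle_c in the frame of tray between 0.1 and 0.14 m and y of saw_c_mid in the frame of rack between -0.132 and -0.108 m) or (y of cradle_c in the frame of tray between 0.02 and 0.06 m and y of saw_c_mid in the frame of rack between -0.052 and -0.028 m) or (y of cradle_c in the frame of tray between -0.06 and -0.02 m and y of saw_c_mid in the frame of rack between 0.028 and 0.052 m) or (y of cradle_c in the frame of tray between -0.14 and -0.1 m and y of saw_c_mid in the frame of rack between 0.108 and 0.132 m)) and x of saw_c_mid in the frame of rack between -0.012 and 0.012 m and z of saw_c_mid in the frame of rack between 0.048 and 0.056 m and ((y of cradle_d in the frame of tray between 0.1 and 0.14 m and y of saw_d_mid in the frame of rack between -0.132 and -0.108 m) or (y of cradle_d in the frame of tray between 0.02 and 0.06 m and y of saw_d_mid in the frame of rack between -0.052 and -0.028 m) or (y of cradle_d in the frame of tray between -0.06 and -0.02 m and y of saw_d_mid in the frame of rack between 0.028 and 0.052 m) or (y of cradle_d in the frame of tray between -0.14 and -0.1 m and y of saw_d_mid in the frame of rack between 0.108 and 0.132 m)) and x of saw_d_mid in the frame of rack between -0.012 and 0.012 m and z of saw_d_mid in the frame of rack between 0.048 and 0.056 m); the robot touches nothing.
It fails at once if a hole saw tips over (leans more than 0.6 rad) (angle between any of saw_a_mid, saw_b_mid, saw_c_mid, saw_d_mid's own z axis and vertical above 0.6 rad).
It fails at once if the glue bottle, the hammer or the tin is moved more than 20 mm (distance of any of glue, hammer, screw_tin from where it was at the start of the episode above 0.02 m).
It also fails if it takes over 93 s, if anything falls off the work surface, if the arm or the gripper's body presses on something with over 40 N, if the wrist force passes 120 N, or if a joint passes its speed limit or range.

## Working session

There is one attempt and no reset: what is moved stays moved. The work goes in short steps, Python scripts to look and compute and a tool call to move; the robot and the scene stay as the last step left them, time stands still between calls to the robot, and variables do not carry over. Pictures are saved under pics/ and viewed, and the job is handed in when it is done.

Besides the shell and the picture viewer there is one more tool, called after "Emit:" as name(argument=value, ...), one argument or row to a line, values as JSON. move_arm: Moves the arm, as the interface text tells. Its arguments: {"type":"object","properties":{"hand":{"type":"array","items":{"type":"number"}},"travel":{"type":"array","items":{"type":"array","items":{"type":"number"}}},"delta_rot":{"type":"array","items":{"type":"array","items":{"type":"number"}}},"grip_force":{"type":"number"}},"required":["hand","travel","delta_rot"]}

```bash
mkdir -p pics; ls
python3 - <<'E'
from workcell import manip
import cv2,numpy as np
s=manip.state();print(s)
print(manip.tips_ahead)
for n in["scene","top","wrist"]:
    p=manip.camera_params(n);print(n,p)
    cv2.imwrite(f"pics/{n}0.png",manip.snapshot(n)[:,:,::-1])
E
```

```text
pics
{'time_s': 0.0, 'qpos': array([-76.50169618,  23.59936013,  -0.72917625,  91.50346793,
         0.31919484,  64.99157102,  -4.70806117]), 'joint_vel': array([ 0.01822473, -0.03856854,  0.03805819, -0.04341725,  0.06045739,
        0.03529953, -0.06123637]), 'effort': array([ 1.96954916e-04, -5.87955952e+01,  6.42049368e-01, -2.91087466e+01,
       -5.37145848e-02,  1.78177049e-02,  1.46974162e-04]), 'tcp_pos': array([0.18683891, 0.59591123, 0.23882028]), 'orientation': array([-177.06589412,   89.90760715, -104.46865046]), 'ft_force': array([-0.01171338,  0.30591468,  0.42488324]), 'ft_torque': array([-0.06734796,  0.04172487,  0.04807315]), 'width': 1.0000653159012054}
0.017
scene {'mtx': array([[370.16841731,   0.        , 253.970805  ],
       [  0.        , 370.16841731, 193.96444136],
       [  0.        ,   0.        ,   1.        ]]), 'D': array([0.00472407, 0.        , 0.        , 0.        , 0.        ]), 'world_from_camera': array([[-0.84205485,  0.40022681, -0.36161048,  0.90900743],
       [ 0.53914035,  0.60403782, -0.58691225,  0.5569725 ],
       [-0.01647161, -0.6
[... 515 characters left out ...]
41147, -0.99223381,  1.40687286],
       [ 0.        ,  0.        ,  0.        ,  1.        ]])}
wrist {'mtx': array([[342.4386034 ,   0.        , 256.71005477],
       [  0.        , 342.4386034 , 199.96474591],
       [  0.        ,   0.        ,   1.        ]]), 'D': array([-0.10021386,  0.        ,  0.        ,  0.        ,  0.        ]), 'T_tool_cam': array([[-5.49232394e-04, -2.68054322e-01,  9.63403643e-01,
        -1.44502987e-01],
       [ 3.08869194e-04, -9.63403788e-01, -2.68054186e-01,
         7.21551803e-02],
       [ 9.99999801e-01,  1.50341664e-04,  6.11926291e-04,
        -1.92835863e-06],
       [ 0.00000000e+00,  0.00000000e+00,  0.00000000e+00,
         1.00000000e+00]])}
```

View pics/top0.png

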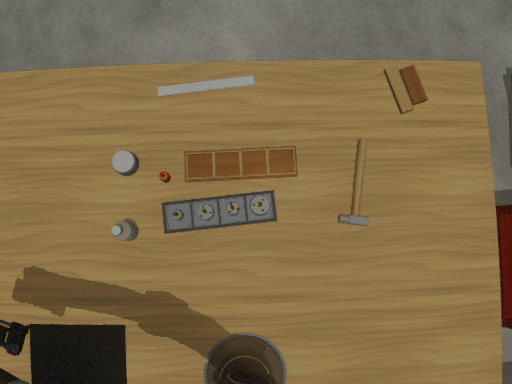

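View pics/scene0.png

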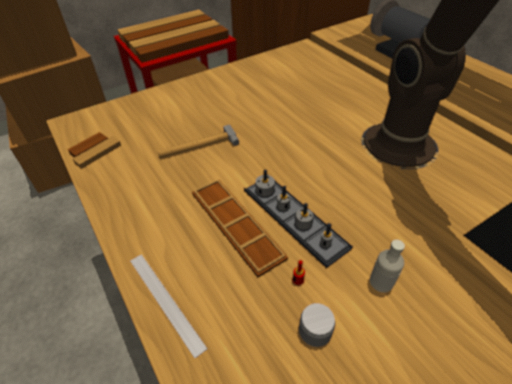

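View pics/wrist0.png

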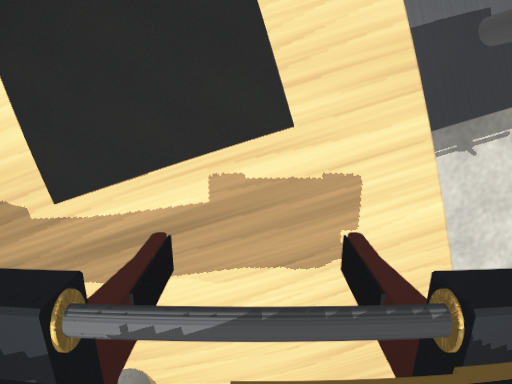

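Top view: the tray with the saws is at about (220,211), nearer the robot. The empty rack is at (241,164), and the red look-alike is at (165,177), off the tray. Next I'll enlarge this region and measure it.

```bash
cat > h.py <<'E'
from workcell import manip
import cv2,numpy as np
def cast(name,px,z,pose=None):
    p=manip.camera_params(name)
    px=np.array(px,float).reshape(-1,1,2)
    u=cv2.undistortPoints(px,p["mtx"],np.array(p["D"])).reshape(-1,2)
    T=p["world_from_camera"] if pose is None else pose@p["T_tool_cam"]
    d=np.c_[u,np.ones(len(u))]@T[:3,:3].T; o=T[:3,3]
    return o+d*((z-o[2])/d[:,2])[:,None]
def toolpose(s):
    from scipy.spatial.transform import Rotation as R
    T=np.eye(4);T[:3,:3]=R.from_euler('xyz',s["orientation"],degrees=True).as_matrix();T[:3,3]=s["tcp_pos"];return T
E
python3 - <<'E'
from h import *
im=cv2.imread("pics/top0.png")
c=im[135:245,150:310]
cv2.imwrite("pics/crop0.png",cv2.resize(c,None,fx=5,fy=5,interpolation=cv2.INTER_CUBIC))
print(im[165,200],im[150,240],im[205,240],im[180,192])
hsv=cv2.cvtColor(im,cv2.COLOR_BGR2HSV)
# pocket floors
m=((im[:,:,2].astype(int)-im[:,:,0]>60)&(im[:,:,2]<165)&(im[:,:,1]<100)).astype(np.uint8)
m[:, :170]=0;m[:,310:]=0;m[:140]=0;m[190:]=0
n,l,st,ce=cv2.connectedComponentsWithStats(m,connectivity=4)
for i in range(1,n):
    if st[i,4]>100:print(st[i],ce[i],cast("top",ce[i],0.012)[0])
g=((hsv[:,:,1]<60)&(hsv[:,:,2]<200)).astype(np.uint8);g[:,:158]=0;g[:,282:]=0;g[:186]=0;g[238:]=0
cn=max(cv2.findContours(g,0,2)[0],key=cv2.contourArea)
r=cv2.minAreaRect(cn);print(r);b=cv2.boxPoints(r);print(b,cast("top",b,0.008),cast("top",[r[0]],0.012))
E
```

```text
[ 32  72 109] [ 65 107 133] [105 107 107] [ 32  72 110]
[ 184  146  114   37 2975] [239.35294118 163.64537815] [ 0.61743388 -0.00218947  0.012     ]
((218.68399047851562, 211.37539672851562), (30.109561920166016, 112.41403198242188), 83.54118347167969)
[[161.14023 202.73885]
 [272.84073 190.09349]
 [276.22775 220.01195]
 [164.52725 232.6573 ]] [[ 0.50610477  0.23327189  0.008     ]
 [ 0.53600913 -0.10003972  0.008     ]
 [ 0.44677083 -0.10739984  0.008     ]
 [ 0.41711624  0.22368244  0.008     ]] [[0.47626452 0.06189608 0.012     ]]
```

View pics/crop0.png

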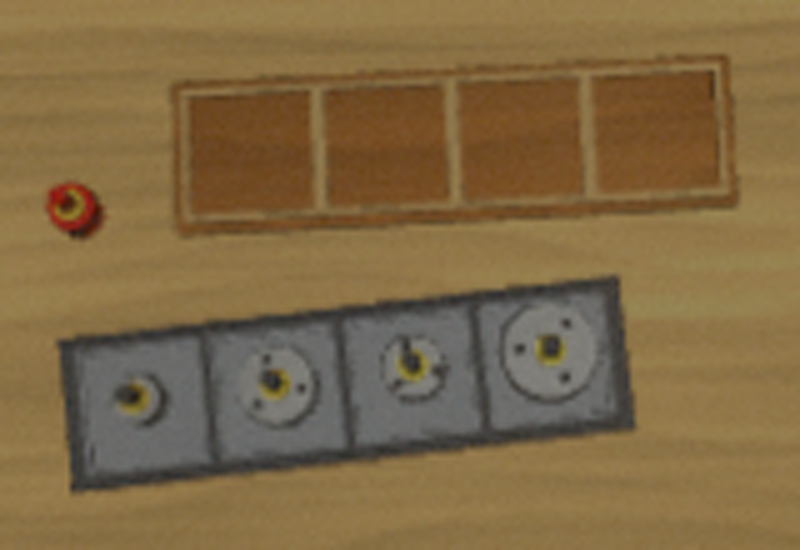

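Left to right on the tray the saws are 28 (a), 45 (c), 36 (b) and 55 (d) mm. Candidates for saw a, in crop pixels: the grey one in the tray cradle at (135,397) and the red look-alike at (72,208) on the bench. I choose the grey one in the cradle. Now positions.

Run:
```python
from h import *
def f(c): return (np.array(c,float)+.5)/5-.5+np.array([150,135])
print("tops",cast("top",f([(127,395),(267,379),(408,358),(548,346)]),.092).round(4))
print("nuts",cast("top",f([(136,397),(273,380),(413,361),(551,347)]),.056).round(4))
q=[(190,95),(313,88),(320,207),(192,213)],[(322,88),(446,81),(452,202),(329,208)],[(459,81),(580,75),(586,195),(464,202)],[(592,75),(714,69),(720,190),(598,195)]
for k in q: print("pocket",cast("top",f(k),.018).mean(0).round(4))
b=cast("top",f([(173,83),(727,57),(738,206),(181,235)]),.012);print("board",b.round(4),b.mean(0))
e=b[0]+b[3]-b[1]-b[2];print(np.degrees(np.arctan2(e[1],e[0]))-90, np.linalg.norm(e)/2)
s=manip.state();T=toolpose(s);print(T.round(3))
```

```text
tops [[ 0.4674  0.179   0.092 ]
 [ 0.4746  0.1007  0.092 ]
 [ 0.4844  0.0219  0.092 ]
 [ 0.4892 -0.0562  0.092 ]]
nuts [[ 0.4685  0.1794  0.056 ]
 [ 0.4765  0.1006  0.056 ]
 [ 0.4855  0.0203  0.056 ]
 [ 0.4916 -0.0588  0.056 ]]
pocket [0.6161 0.1139 0.018 ]
pocket [0.6177 0.0343 0.018 ]
pocket [ 0.6197 -0.0461  0.018 ]
pocket [ 0.6215 -0.126   0.018 ]
board [[ 0.6594  0.1627  0.012 ]
 [ 0.6675 -0.1707  0.012 ]
 [ 0.5767 -0.1739  0.012 ]
 [ 0.5672  0.1584  0.012 ]] [ 0.61769328 -0.00589118  0.012     ]
1.508944435127077 0.3330022978439424
[[-0.    -0.954  0.299  0.187]
 [-0.001  0.299  0.954  0.596]
 [-1.    -0.    -0.001  0.239]
 [ 0.     0.     0.     1.   ]]
```

Saws on the tray lie from about (0.468,0.179) to (0.490,-0.057). The rack centre is about (0.618,-0.006) with yaw about 1.4°. I'm moving to a close look above both.

Emit:
move_arm(
  hand=[1, 1, 1, 1, 1, 1, 1, 1, 1, 1],
  travel=[
    [-6, 0, 0],
    [-6, -4, -3],
    [-6, -8, -6],
    [-6, -12, -9],
    [-6, -16, -12],
    [-6, -20, -15],
    [-6, -24, -18],
    [-6, -28, -21],
    [-6, -32, -24],
    [-6, -36, -27.3],
  ],
  delta_rot=[
    [0, 0, 0],
    [-4, 0, 0],
    [-8, 0, 0],
    [-12, 0, 0],
    [-17.4, 0, 0],
    [-17.4, 0, 0],
    [-17.4, 0, 0],
    [-17.4, 0, 0],
    [-17.4, 0, 0],
    [-17.4, 0, 0],
  ],
)

```text
time_s: 1.15
tcp_pos: [0.4481, 0.2287, 0.2997]
orientation: [-47.2, 90.0, 42.8]
ft_force: [1.1, 1.3, 0.5]
width: 1.003
```

Emit:
move_arm(
  hand=[1, 1, 1, 1, 1, 1, 1, 1],
  travel=[
    [0, -2.8, -4],
    [0, -5.6, -8],
    [0, -8.4, -12],
    [0, -11.2, -16],
    [0, -14.2, -20],
    [0, -14.2, -20],
    [0, -14.2, -20],
    [0, -14.2, -20],
  ],
  delta_rot=[
    [0, 0, 0],
    [0, 0, 0],
    [0, 0, 0],
    [0, 0, 0],
    [0, 0, 0],
    [0, 0, 0],
    [0, 0, 0],
    [0, 0, 0],
  ],
)

```text
time_s: 1.95
tcp_pos: [0.5887, 0.0317, 0.2993]
orientation: [57.8, 89.9, 147.9]
ft_force: [-0.6, 0.5, 0.3]
width: 0.999
```

Run:
```python
from h import *
s=manip.state();T=toolpose(s);print(T.round(4));np.save("T1.npy",T)
im=manip.snapshot("wrist")[:,:,::-1];cv2.imwrite("pics/w1.png",im)
cv2.imwrite("pics/w1b.png",cv2.resize(im[:,:],(800,600),interpolation=cv2.INTER_CUBIC))
```

```text
[[-1.000e-03 -1.000e+00 -1.200e-03  5.887e-01]
 [ 6.000e-04 -1.200e-03  1.000e+00  3.170e-02]
 [-1.000e+00  1.000e-03  6.000e-04  2.993e-01]
 [ 0.000e+00  0.000e+00  0.000e+00  1.000e+00]]
```

View pics/w1b.png

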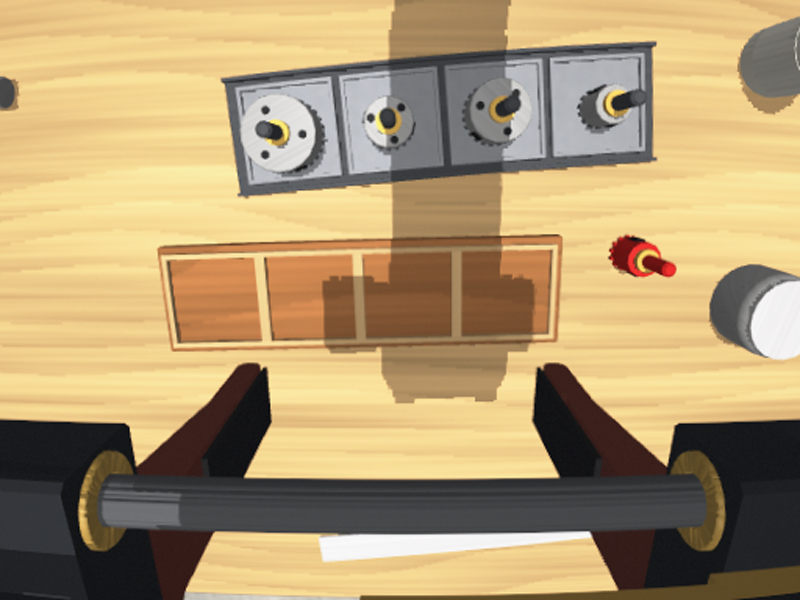

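The wrist view is rotated by 180°. Shank tops are at d (262,129), b (387,118), c (511,102) and a (636,97). Rack rims span (168..550, 250..345), and the red look-alike at (640,257) is off the tray. Computing positions from these.

Run:
```python
from h import *
T=np.load("T1.npy")
im=cv2.imread("pics/w1.png")
def f(c): return (np.array(c,float)+.5)*.64-.5
print("tops",cast("wrist",f([(636,97),(511,102),(387,118),(262,129)]),.092,T).round(4))
print("nuts",cast("wrist",f([(615,104),(504,108),(388,122),(278,132)]),.056,T).round(4))
q=[(168,261),(255,257),(264,342),(177,347)],[(267,257),(355,254),(357,338),(270,342)],[(365,254),(452,251),(453,336),(368,339)],[(462,250),(550,247),(549,333),(462,336)]
for k in q:
  c=cast("wrist",f(k),.018,T);print("pocket",c.mean(0).round(4),np.linalg.norm(c[0]-c[1]).round(4),np.linalg.norm(c[1]-c[2]).round(4))
b=cast("wrist",f([(222,80),(656,43),(656,159),(240,196)]),.008,T);print("tray",b.round(4),b.mean(0))
c1=im[15:145,130:440];cv2.imwrite("pics/w1c.png",cv2.resize(c1,None,fx=2.5,fy=2.5,interpolation=cv2.INTER_CUBIC))
```

```text
tops [[ 0.4717  0.1807  0.092 ]
 [ 0.4771  0.1002  0.092 ]
 [ 0.4874  0.0225  0.092 ]
 [ 0.4935 -0.0568  0.092 ]]
nuts [[ 0.4724  0.1811  0.056 ]
 [ 0.4771  0.1026  0.056 ]
 [ 0.4871  0.0223  0.056 ]
 [ 0.4933 -0.0546  0.056 ]]
pocket [ 0.6263 -0.1227  0.018 ] 0.0731 0.0725
pocket [ 0.6228 -0.0417  0.018 ] 0.0714 0.0709
pocket [0.6205 0.0385 0.018 ] 0.0698 0.0716
pocket [0.6174 0.1177 0.018 ] 0.0713 0.0728
tray [[ 0.4502 -0.1077  0.008 ]
 [ 0.4194  0.2298  0.008 ]
 [ 0.5084  0.2374  0.008 ]
 [ 0.5399 -0.0986  0.008 ]] [0.4794596  0.06522825 0.008     ]
```

View pics/w1c.png

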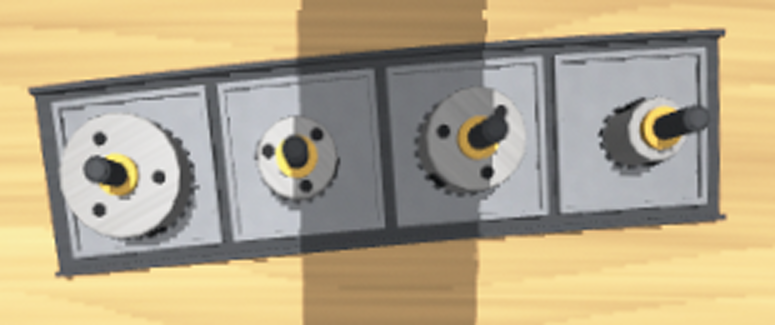

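Emit:
move_arm(
  hand=[0.4, 0.4, 0.4, 0.4, 0.4, 0.4, 0.4, 0.4, 0.4, 0.4],
  travel=[
    [2, 3, 3.7],
    [4, 6, 7.4],
    [6, 9, 11.1],
    [8, 11.7, 14.9],
    [12, 11.7, 14.9],
    [15, 11.7, 14.9],
    [17, 11.7, 14.9],
    [17, 11.7, 14.9],
    [17, 11.7, 14.9],
    [17, 11.7, 14.9],
  ],
  delta_rot=[
    [0, 0, 0],
    [0, 0, 0],
    [0, 0, 0],
    [0, 0, 0],
    [0, 0, 0],
    [0, 0, 0],
    [0, 0, 0],
    [0, 0, 0],
    [0, 0, 0],
    [0, 0, 0],
  ],
)

```text
time_s: 3.0
tcp_pos: [0.4729, 0.1803, 0.131]
orientation: [-56.9, 89.9, 33.1]
ft_force: [-0.9, -0.1, 1.3]
width: 0.397
```

Run:
```python
from h import *
s=manip.state();T=toolpose(s);print(T.round(4),s["width"]);np.save("T2.npy",T)
im=manip.snapshot("wrist")[:,:,::-1];cv2.imwrite("pics/w2.png",im)
p=manip.camera_params("wrist");C=np.linalg.inv(T@p["T_tool_cam"])
for P in ([.472,.181,.092],[.472,.181,.056]):
  q=C@np.r_[P,1];print(cv2.projectPoints(q[None,:3],np.zeros(3),np.zeros(3),p["mtx"],p["D"])[0].ravel())
```

```text
[[ 1.800e-03 -1.000e+00 -6.000e-04  4.729e-01]
 [ 1.200e-03 -6.000e-04  1.000e+00  1.803e-01]
 [-1.000e+00 -1.800e-03  1.200e-03  1.310e-01]
 [ 0.000e+00  0.000e+00  0.000e+00  1.000e+00]] 0.397281059524295
[258.30549893 233.86538951]
[257.97168487 214.36044039]
```

View pics/w2.png

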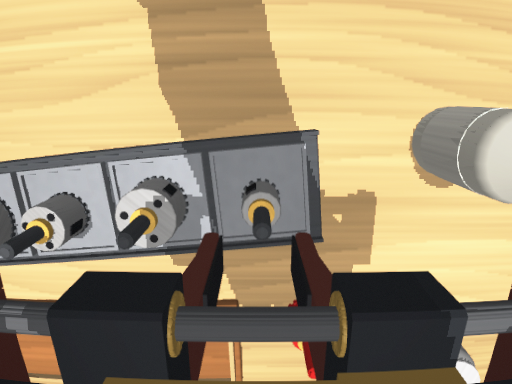

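The shank top is at (262,231), 2 mm left of and 2 mm nearer than predicted. I'll correct by that and descend.

Emit:
move_arm(
  hand=[0.4, 0.4, 0.4, 0.4, 0.0, 0.0, 0.0, 0.0, 0.0, 0.0],
  travel=[
    [1, 0.2, 0.25],
    [3, 0.2, 0.25],
    [5.3, 0.2, 0.25],
    [5.3, 0.2, 0.25],
    [5.3, 0.2, 0.25],
    [5.3, 0.2, 0.25],
    [5.3, 0.2, 0.25],
    [5.3, 0.2, 0.25],
    [5.3, 0.2, 0.25],
    [5.3, 0.2, 0.25],
  ],
  delta_rot=[
    [0, 0, 0],
    [0, 0, 0],
    [0, 0, 0],
    [0, 0, 0],
    [0, 0, 0],
    [0, 0, 0],
    [0, 0, 0],
    [0, 0, 0],
    [0, 0, 0],
    [0, 0, 0],
  ],
  grip_force=25,
)

```text
time_s: 4.05
tcp_pos: [0.4709, 0.1824, 0.0774]
orientation: [-55.7, 89.9, 34.3]
ft_force: [-1.2, -0.6, 6.4]
width: 0.116
```

Emit:
move_arm(
  hand=[0, 0, 0, 0, 0, 0, 0, 0, 0, 0],
  travel=[
    [-1, 0, 0],
    [-3, 0, 0],
    [-6, 0, 0],
    [-9, 0, 0],
    [-10.5, -1, -2],
    [-10.5, -2.5, -5],
    [-10.5, -4.5, -9],
    [-10.5, -6.5, -13],
    [-10.5, -8.5, -17],
    [-10.5, -10.5, -21],
  ],
  delta_rot=[
    [0, 0, 0],
    [0, 0, 0],
    [0, 0, 0],
    [0, 0, 0],
    [0, 0, 0],
    [0, 0, 0],
    [0, 0, 0],
    [0, 0, 0],
    [0, 0, 0],
    [0, 0, 0],
  ],
)

```text
time_s: 5.05
tcp_pos: [0.5756, -0.0295, 0.1822]
orientation: [-1.0, 90.0, 89.0]
ft_force: [-0.3, 1.0, 0.1]
width: 0.116
```

Emit:
move_arm(
  hand=[0, 0, 0, 0, 0, 0, 0, 0],
  travel=[
    [0, -2, -4],
    [0, -4, -7.5],
    [0, -5, -9.5],
    [0, -5, -9.5],
    [2, -5, -9.5],
    [5, -5, -9.5],
    [5, -5, -9.5],
    [5, -5, -9.5],
  ],
  delta_rot=[
    [0, 0, 0],
    [0, 0, 0],
    [0, 0, 0],
    [0, 0, 0],
    [0, 0, 0],
    [0, 0, 0],
    [0, 0, 0],
    [0, 0, 0],
  ],
)

```text
time_s: 5.85
tcp_pos: [0.6248, -0.122, 0.1319]
orientation: [70.1, 89.9, 160.2]
ft_force: [1.0, 0.2, -0.1]
width: 0.121
```

```bash
cat > look.py <<'E'
import sys
from h import *
k=sys.argv[1]
s=manip.state();T=toolpose(s);print(T.round(4),s["width"],s["time_s"]);np.save(f"T{k}.npy",T)
im=manip.snapshot("wrist")[:,:,::-1];cv2.imwrite(f"pics/w{k}.png",im)
cv2.imwrite(f"pics/w{k}b.png",cv2.resize(im,(800,600),interpolation=cv2.INTER_CUBIC))
E
python3 look.py 3
```

```text
[[-1.400e-03 -1.000e+00 -8.000e-04  6.248e-01]
 [ 5.000e-04 -8.000e-04  1.000e+00 -1.220e-01]
 [-1.000e+00  1.400e-03  5.000e-04  1.319e-01]
 [ 0.000e+00  0.000e+00  0.000e+00  1.000e+00]] 0.12148830184111932 5.85
```

View pics/w3b.png

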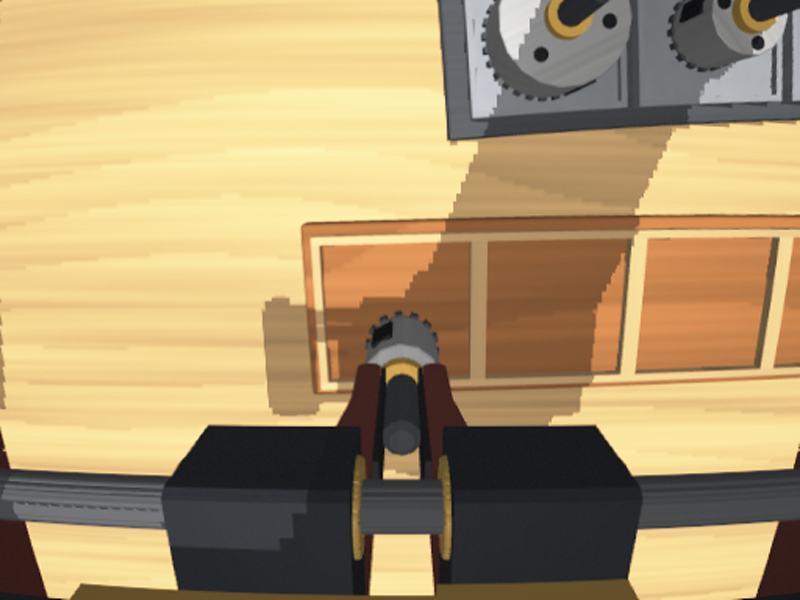

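The 28 mm saw hangs upright in the grip. The rightmost pocket's rim corners are (319,246), (470,241), (470,375) and (326,383). Checking the pocket centre from this close view.

Run:
```python
from h import *
T=np.load("T3.npy")
f=lambda c:(np.array(c,float)+.5)*.64-.5
for k in ([(319,246),(470,241),(470,375),(326,383)],[(487,240),(631,238),(620,373),(486,376)]):
  c=cast("wrist",f(k),.018,T);print(c.round(4),c.mean(0).round(4))
```

```text
[[ 0.5907 -0.1622  0.018 ]
 [ 0.5883 -0.0888  0.018 ]
 [ 0.6579 -0.0864  0.018 ]
 [ 0.6625 -0.1614  0.018 ]] [ 0.6249 -0.1247  0.018 ]
[[ 0.5877 -0.0806  0.018 ]
 [ 0.5861 -0.0089  0.018 ]
 [ 0.6573 -0.0066  0.018 ]
 [ 0.6585 -0.078   0.018 ]] [ 0.6224 -0.0435  0.018 ]
```

Emit:
move_arm(
  hand=[0, 0, 0, 0, 0, 0, 0.15, 0.25, 0.35, 0.35],
  travel=[
    [1, 0, -0.2],
    [3, 0, -0.2],
    [4.5, 0, -0.2],
    [5.2, 0, -0.2],
    [5.4, 0, -0.2],
    [5.4, 0, -0.2],
    [5.4, 0, -0.2],
    [5.4, 0, -0.2],
    [5.4, 0, -0.2],
    [5.4, 0, -0.2],
  ],
  delta_rot=[
    [0, 0, 0],
    [0, 0, 0],
    [0, 0, 0],
    [0, 0, 0],
    [0, 0, 0],
    [0, 0, 0],
    [0, 0, 0],
    [0, 0, 0],
    [0, 0, 0],
    [0, 0, 0],
  ],
)

```text
time_s: 6.9
tcp_pos: [0.6254, -0.125, 0.0778]
orientation: [-91.6, 90.0, -1.6]
ft_force: [0.0, 0.8, -0.1]
width: 0.342
```

Emit:
move_arm(
  hand=[0.4, 0.4, 0.4, 0.4, 0.4, 0.4, 0.4, 0.4, 0.4, 0.4],
  travel=[
    [-1.5, 0, 0],
    [-5, 0, 0],
    [-8, 0, 0],
    [-8, 2, 3],
    [-8, 4.6, 7],
    [-8, 7.3, 11],
    [-8, 9.9, 15],
    [-8, 12.5, 19],
    [-8, 14.9, 22.7],
    [-6, 14.9, 22.7],
  ],
  delta_rot=[
    [0, 0, 0],
    [0, 0, 0],
    [0, 0, 0],
    [0, 0, 0],
    [0, 0, 0],
    [0, 0, 0],
    [0, 0, 0],
    [0, 0, 0],
    [0, 0, 0],
    [0, 0, 0],
  ],
)

```text
time_s: 7.9
tcp_pos: [0.475, 0.1082, 0.1403]
orientation: [-36.1, 89.7, 54.4]
ft_force: [0.5, -0.1, -0.3]
width: 0.402
```

Emit:
move_arm(
  hand=[0.4, 0.4, 0.4],
  travel=[
    [0.5, 0, 0],
    [0.5, 0, 0],
    [0.5, 0, 0],
  ],
  delta_rot=[
    [0, 0, 0],
    [0, 0, 0],
    [0, 0, 0],
  ],
)

```text
time_s: 8.2
tcp_pos: [0.4771, 0.101, 0.1333]
orientation: [-107.9, 90.0, -18.0]
ft_force: [0.9, 0.7, 0.1]
width: 0.401
```

```bash
python3 look.py 4
```

```text
[[ 7.000e-04 -1.000e+00  2.300e-03  4.771e-01]
 [-2.000e-04  2.300e-03  1.000e+00  1.010e-01]
 [-1.000e+00 -7.000e-04 -2.000e-04  1.333e-01]
 [ 0.000e+00  0.000e+00  0.000e+00  1.000e+00]] 0.40134589323523623 8.2
```

View pics/w4b.png

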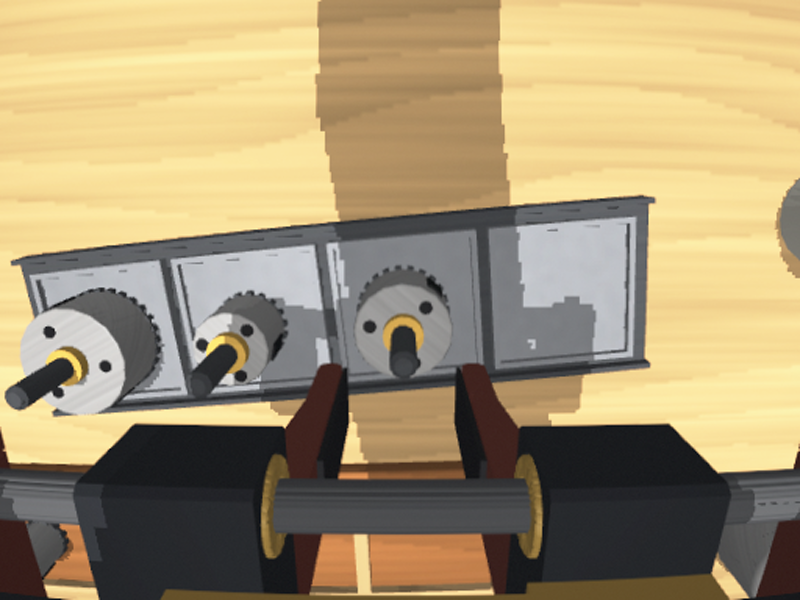

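The 45 mm saw's shank top is at (404,366), between the fingers. The others are at b (200,384) and d (14,398).

Run:
```python
from h import *
T=np.load("T4.npy")
f=lambda c:(np.array(c,float)+.5)*.64-.5
print(cast("wrist",f([(404,366),(200,384),(14,398)]),.092,T).round(4), cast("wrist",f([(403,333)]),.056,T).round(4))
```

```text
[[ 0.4772  0.1017  0.092 ]
 [ 0.4847  0.024   0.092 ]
 [ 0.4921 -0.0557  0.092 ]] [[0.4759 0.1014 0.056 ]]
```

Emit:
move_arm(
  hand=[0.4, 0.4, 0.4, 0.4, 0.0, 0.0, 0.0, 0.0, 0.0, 0.0],
  travel=[
    [1, 0.05, 0.05],
    [3, 0.05, 0.05],
    [5, 0.05, 0.05],
    [5.5, 0.05, 0.05],
    [5.5, 0.05, 0.05],
    [5.5, 0.05, 0.05],
    [5.5, 0.05, 0.05],
    [5.5, 0.05, 0.05],
    [5.5, 0.05, 0.05],
    [5.5, 0.05, 0.05],
  ],
  delta_rot=[
    [0, 0, 0],
    [0, 0, 0],
    [0, 0, 0],
    [0, 0, 0],
    [0, 0, 0],
    [0, 0, 0],
    [0, 0, 0],
    [0, 0, 0],
    [0, 0, 0],
    [0, 0, 0],
  ],
  grip_force=30,
)

```text
time_s: 9.25
tcp_pos: [0.4761, 0.1026, 0.0782]
orientation: [-69.4, 89.9, 20.6]
ft_force: [-0.2, -1.1, 4.0]
width: 0.116
```

Emit:
move_arm(
  hand=[0, 0, 0, 0, 0, 0, 0, 0, 0, 0],
  travel=[
    [-1, 0, 0],
    [-3, 0, 0],
    [-6, 0, 0],
    [-9, 0, 0],
    [-10.5, -1.5, -1.5],
    [-10.5, -4, -4],
    [-10.5, -7, -7],
    [-10.5, -10, -10],
    [-10.5, -13, -13],
    [-10.5, -14.6, -14.5],
  ],
  delta_rot=[
    [0, 0, 0],
    [0, 0, 0],
    [0, 0, 0],
    [0, 0, 0],
    [0, 0, 0],
    [0, 0, 0],
    [0, 0, 0],
    [0, 0, 0],
    [0, 0, 0],
    [0, 0, 0],
  ],
)

```text
time_s: 10.25
tcp_pos: [0.6233, -0.046, 0.1831]
orientation: [-157.7, 89.9, -67.8]
ft_force: [-0.9, 0.5, -0.9]
width: 0.116
```

Emit:
move_arm(
  hand=[0, 0, 0, 0, 0],
  travel=[
    [0, 0, 0],
    [2, 0, 0],
    [5, 0, 0],
    [5, 0, 0],
    [5, 0, 0],
  ],
  delta_rot=[
    [0, 0, 0],
    [0, 0, 0],
    [0, 0, 0],
    [0, 0, 0],
    [0, 0, 0],
  ],
)

```text
time_s: 10.75
tcp_pos: [0.6211, -0.0418, 0.133]
orientation: [81.6, 89.9, 171.6]
ft_force: [-0.4, 0.0, -0.8]
width: 0.113
```

```bash
python3 look.py 5
```

```text
[[-1.500e-03 -1.000e+00 -6.000e-04  6.211e-01]
 [ 2.000e-04 -6.000e-04  1.000e+00 -4.180e-02]
 [-1.000e+00  1.500e-03  2.000e-04  1.330e-01]
 [ 0.000e+00  0.000e+00  0.000e+00  1.000e+00]] 0.11317632709227102 10.75
```

View pics/w5b.png

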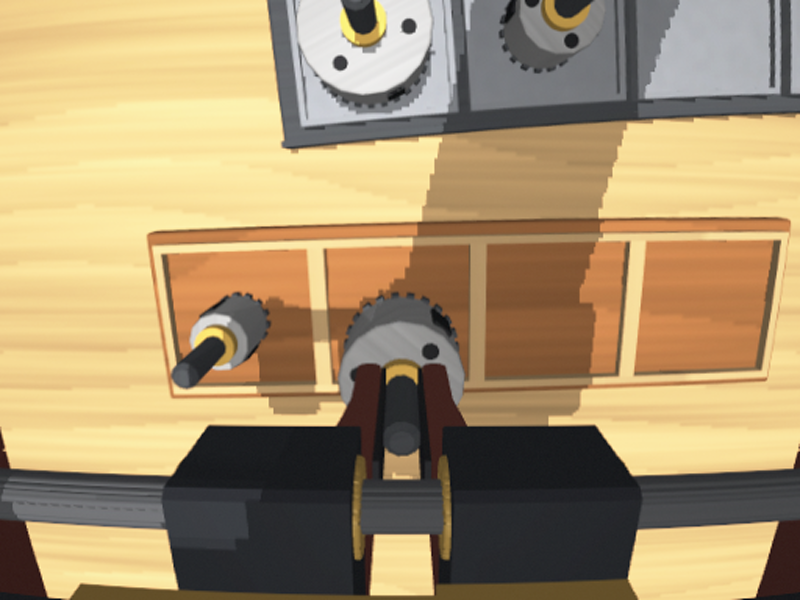

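Saw a stands centred in the rightmost pocket. Pocket 2's corners are about (325,248), (470,244), (470,378) and (331,383).

Run:
```python
from h import *
T=np.load("T5.npy")
f=lambda c:(np.array(c,float)+.5)*.64-.5
for k in ([(325,248),(470,244),(470,378),(331,383)],[(487,243),(628,241),(619,375),(486,378)],[(645,240),(781,239),(764,371),(634,374)]):
  c=cast("wrist",f(k),.018,T);print(c.mean(0).round(4))
print(cast("wrist",f([(185,374)]),.092,T).round(4),cast("wrist",f([(221,343)]),.056,T).round(4))
```

```text
[ 0.6225 -0.0431  0.018 ]
[0.6203 0.0365 0.018 ]
[0.6184 0.1178 0.018 ]
[[ 0.6246 -0.1239  0.092 ]] [[ 0.6244 -0.1216  0.056 ]]
```

Emit:
move_arm(
  hand=[0, 0, 0, 0, 0, 0, 0.15, 0.25, 0.35, 0.35],
  travel=[
    [1, -0.1, -0.1],
    [3, -0.1, -0.1],
    [4.5, -0.1, -0.1],
    [5.2, -0.1, -0.1],
    [5.45, -0.1, -0.1],
    [5.45, -0.1, -0.1],
    [5.45, -0.1, -0.1],
    [5.45, -0.1, -0.1],
    [5.45, -0.1, -0.1],
    [5.45, -0.1, -0.1],
  ],
  delta_rot=[
    [0, 0, 0],
    [0, 0, 0],
    [0, 0, 0],
    [0, 0, 0],
    [0, 0, 0],
    [0, 0, 0],
    [0, 0, 0],
    [0, 0, 0],
    [0, 0, 0],
    [0, 0, 0],
  ],
)

```text
time_s: 11.8
tcp_pos: [0.623, -0.0435, 0.0784]
orientation: [-88.6, 90.0, 1.4]
ft_force: [-0.5, 0.5, 0.4]
width: 0.343
```

Emit:
move_arm(
  hand=[0.4, 0.4, 0.4, 0.4, 0.4, 0.4, 0.4, 0.4, 0.4, 0.4],
  travel=[
    [-1.5, 0, 0],
    [-5, 0, 0],
    [-8, 0, 0],
    [-8, 3, 1.5],
    [-8, 7, 3.4],
    [-8, 11, 5.3],
    [-8, 13.7, 6.6],
    [-7, 13.7, 6.6],
    [-5.5, 13.7, 6.6],
    [-5.5, 13.7, 6.6],
  ],
  delta_rot=[
    [0, 0, 0],
    [0, 0, 0],
    [0, 0, 0],
    [0, 0, 0],
    [0, 0, 0],
    [0, 0, 0],
    [0, 0, 0],
    [0, 0, 0],
    [0, 0, 0],
    [0, 0, 0],
  ],
)

```text
time_s: 12.8
tcp_pos: [0.4858, 0.0223, 0.1326]
orientation: [113.9, 89.9, -156.1]
ft_force: [-0.5, -0.3, -0.2]
width: 0.401
```

Emit:
move_arm(
  hand=[0.4, 0.4],
  travel=[
    [0, 0, 0],
    [0, 0, 0],
  ],
  delta_rot=[
    [0, 0, 0],
    [0, 0, 0],
  ],
)

```text
time_s: 13.0
tcp_pos: [0.4866, 0.0222, 0.1337]
orientation: [-101.4, 90.0, -11.5]
ft_force: [-0.2, -0.1, -0.2]
width: 0.405
```

```bash
python3 look.py 6
```

```text
[[ 8.000e-04 -1.000e+00  7.000e-04  4.866e-01]
 [-2.000e-04  7.000e-04  1.000e+00  2.220e-02]
 [-1.000e+00 -8.000e-04 -2.000e-04  1.337e-01]
 [ 0.000e+00  0.000e+00  0.000e+00  1.000e+00]] 0.4050137910342879 13.0
```

View pics/w6b.png

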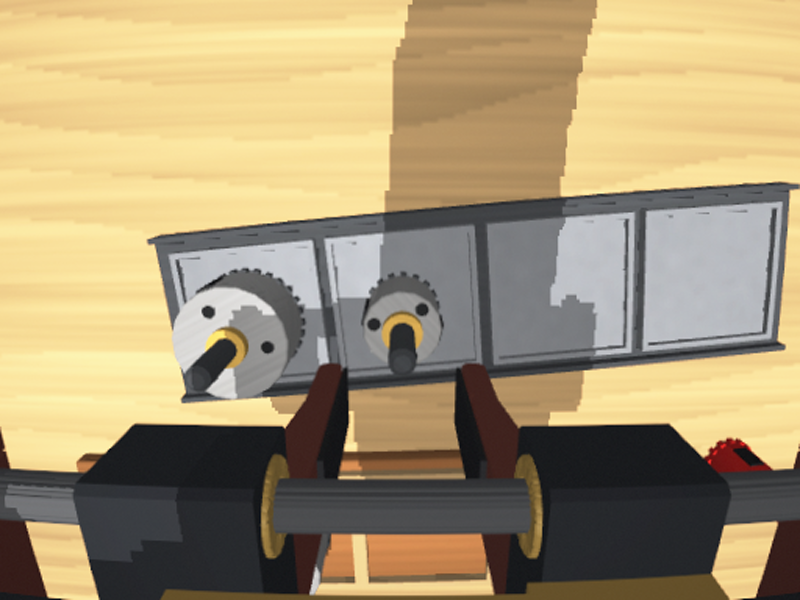

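The 36 mm saw's shank top is at (403,363), centred between the fingers, with d at (200,378). Descending.

Emit:
move_arm(
  hand=[0.4, 0.4, 0.4, 0.4, 0.0, 0.0, 0.0, 0.0, 0.0, 0.0],
  travel=[
    [1, 0.1, 0.05],
    [3, 0.1, 0.05],
    [5, 0.1, 0.05],
    [5.5, 0.1, 0.05],
    [5.5, 0.1, 0.05],
    [5.5, 0.1, 0.05],
    [5.5, 0.1, 0.05],
    [5.5, 0.1, 0.05],
    [5.5, 0.1, 0.05],
    [5.5, 0.1, 0.05],
  ],
  delta_rot=[
    [0, 0, 0],
    [0, 0, 0],
    [0, 0, 0],
    [0, 0, 0],
    [0, 0, 0],
    [0, 0, 0],
    [0, 0, 0],
    [0, 0, 0],
    [0, 0, 0],
    [0, 0, 0],
  ],
  grip_force=30,
)

```text
time_s: 14.05
tcp_pos: [0.4853, 0.0231, 0.0787]
orientation: [-75.4, 89.9, 14.6]
ft_force: [-0.1, -0.2, 5.4]
width: 0.118
```

Emit:
move_arm(
  hand=[0, 0, 0, 0, 0, 0, 0, 0, 0, 0],
  travel=[
    [-1, 0, 0],
    [-3, 0, 0],
    [-6, 0, 0],
    [-9, 0, 0],
    [-10.5, -1.5, 0.1],
    [-10.5, -4.5, 0.4],
    [-10.5, -8, 0.8],
    [-10.5, -11.5, 1.2],
    [-10.5, -13.5, 1.4],
    [-10.5, -13.5, 1.4],
  ],
  delta_rot=[
    [0, 0, 0],
    [0, 0, 0],
    [0, 0, 0],
    [0, 0, 0],
    [0, 0, 0],
    [0, 0, 0],
    [0, 0, 0],
    [0, 0, 0],
    [0, 0, 0],
    [0, 0, 0],
  ],
)

```text
time_s: 15.05
tcp_pos: [0.6214, 0.0375, 0.183]
orientation: [-147.1, 90.0, -57.1]
ft_force: [0.6, 0.0, -1.1]
width: 0.117
```

Emit:
move_arm(
  hand=[0, 0, 0, 0, 0],
  travel=[
    [0, 0, 0],
    [2, 0, 0],
    [5, 0, 0],
    [5, 0, 0],
    [5, 0, 0],
  ],
  delta_rot=[
    [0, 0, 0],
    [0, 0, 0],
    [0, 0, 0],
    [0, 0, 0],
    [0, 0, 0],
  ],
)

```text
time_s: 15.55
tcp_pos: [0.6188, 0.0368, 0.1337]
orientation: [95.1, 89.9, -174.9]
ft_force: [-0.1, -0.5, -0.6]
width: 0.119
```

```bash
python3 look.py 7
```

```text
[[-1.300e-03 -1.000e+00  4.000e-04  6.188e-01]
 [-1.000e-04  4.000e-04  1.000e+00  3.680e-02]
 [-1.000e+00  1.300e-03 -1.000e-04  1.337e-01]
 [ 0.000e+00  0.000e+00  0.000e+00  1.000e+00]] 0.11919819805057659 15.55
```

View pics/w7b.png

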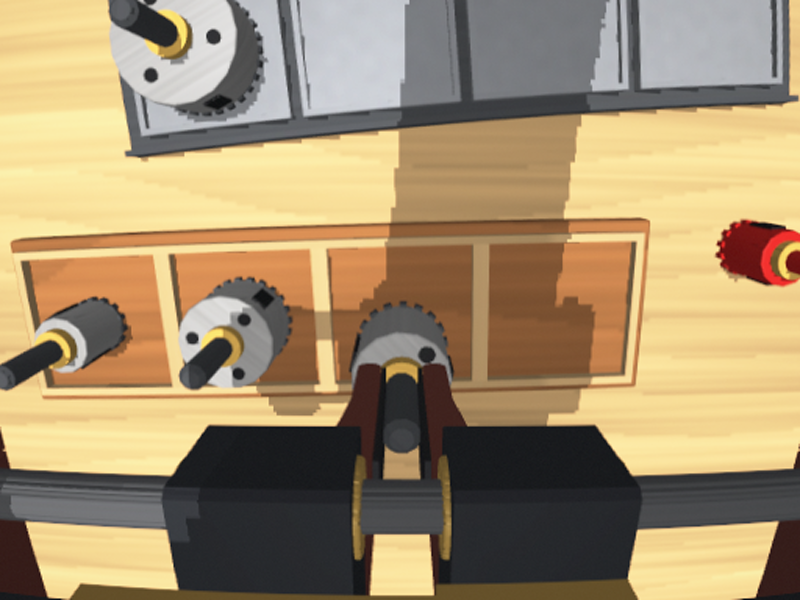

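Saws a (5,378) and c (195,374) stand in their pockets, and b is centred over pocket 3. Lowering b.

Emit:
move_arm(
  hand=[0, 0, 0, 0, 0, 0, 0.15, 0.25, 0.35, 0.35],
  travel=[
    [1, -0.1, 0],
    [3, -0.1, 0],
    [4.5, -0.1, 0],
    [5.2, -0.1, 0],
    [5.45, -0.1, 0],
    [5.45, -0.1, 0],
    [5.45, -0.1, 0],
    [5.45, -0.1, 0],
    [5.45, -0.1, 0],
    [5.45, -0.1, 0],
  ],
  delta_rot=[
    [0, 0, 0],
    [0, 0, 0],
    [0, 0, 0],
    [0, 0, 0],
    [0, 0, 0],
    [0, 0, 0],
    [0, 0, 0],
    [0, 0, 0],
    [0, 0, 0],
    [0, 0, 0],
  ],
)

```text
time_s: 16.6
tcp_pos: [0.6209, 0.0371, 0.0788]
orientation: [-80.8, 90.0, 9.2]
ft_force: [-0.6, -0.2, 0.1]
width: 0.342
```

Emit:
move_arm(
  hand=[0.4, 0.4, 0.4, 0.4, 0.4, 0.4, 0.4, 0.4, 0.4, 0.4],
  travel=[
    [-1.5, 0, 0],
    [-5, 0, 0],
    [-8, 0, 0],
    [-8, 3, -2.2],
    [-8, 7, -5],
    [-8, 10.5, -7.6],
    [-8, 12.8, -9.3],
    [-7, 12.8, -9.3],
    [-5.5, 12.8, -9.3],
    [-5.5, 12.8, -9.3],
  ],
  delta_rot=[
    [0, 0, 0],
    [0, 0, 0],
    [0, 0, 0],
    [0, 0, 0],
    [0, 0, 0],
    [0, 0, 0],
    [0, 0, 0],
    [0, 0, 0],
    [0, 0, 0],
    [0, 0, 0],
  ],
)

```text
time_s: 17.6
tcp_pos: [0.4925, -0.0555, 0.1331]
orientation: [74.2, 89.9, 164.2]
ft_force: [0.4, 0.8, 0.9]
width: 0.399
```

Emit:
move_arm(
  hand=[0.4, 0.4],
  travel=[
    [0, 0, 0],
    [0, 0, 0],
  ],
  delta_rot=[
    [0, 0, 0],
    [0, 0, 0],
  ],
)

```text
time_s: 17.8
tcp_pos: [0.4935, -0.0557, 0.1342]
orientation: [-94.7, 90.0, -4.7]
ft_force: [0.1, 0.2, -0.7]
width: 0.4
```

```bash
python3 look.py 8
```

```text
[[ 7.000e-04 -1.000e+00 -4.000e-04  4.935e-01]
 [-1.000e-04 -4.000e-04  1.000e+00 -5.570e-02]
 [-1.000e+00 -7.000e-04 -1.000e-04  1.342e-01]
 [ 0.000e+00  0.000e+00  0.000e+00  1.000e+00]] 0.4004179641291905 17.8
```

View pics/w8b.png

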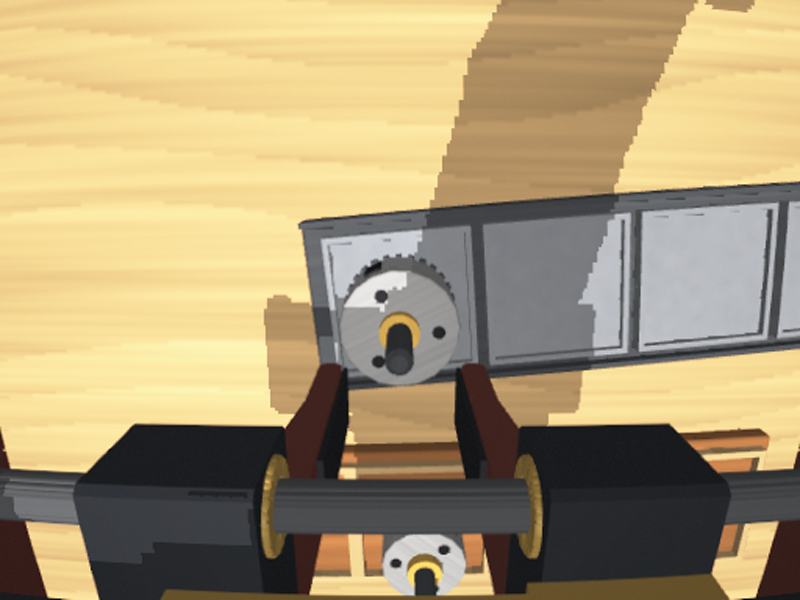

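The 55 mm saw's shank top is at (399,362), about 1 mm nearer and 0.5 mm right of the aim. Descending and gripping.

Emit:
move_arm(
  hand=[0.4, 0.4, 0.4, 0.4, 0.0, 0.0, 0.0, 0.0, 0.0, 0.0],
  travel=[
    [1, 0.1, -0.05],
    [3, 0.1, -0.05],
    [5, 0.1, -0.05],
    [5.5, 0.1, -0.05],
    [5.5, 0.1, -0.05],
    [5.5, 0.1, -0.05],
    [5.5, 0.1, -0.05],
    [5.5, 0.1, -0.05],
    [5.5, 0.1, -0.05],
    [5.5, 0.1, -0.05],
  ],
  delta_rot=[
    [0, 0, 0],
    [0, 0, 0],
    [0, 0, 0],
    [0, 0, 0],
    [0, 0, 0],
    [0, 0, 0],
    [0, 0, 0],
    [0, 0, 0],
    [0, 0, 0],
    [0, 0, 0],
  ],
  grip_force=40,
)

```text
time_s: 18.85
tcp_pos: [0.4923, -0.0565, 0.0793]
orientation: [-83.4, 89.9, 6.6]
ft_force: [-0.8, 0.7, 6.0]
width: 0.116
```

Emit:
move_arm(
  hand=[0, 0, 0, 0, 0, 0, 0, 0, 0, 0],
  travel=[
    [-1, 0, 0],
    [-3, 0, 0],
    [-6, 0, 0],
    [-9, 0, 0],
    [-10.5, -1, 1.5],
    [-10.5, -2.5, 3.6],
    [-10.5, -5, 7],
    [-10.5, -7.5, 10.4],
    [-10.5, -10, 13.8],
    [-10.5, -11.8, 16.3],
  ],
  delta_rot=[
    [0, 0, 0],
    [0, 0, 0],
    [0, 0, 0],
    [0, 0, 0],
    [0, 0, 0],
    [0, 0, 0],
    [0, 0, 0],
    [0, 0, 0],
    [0, 0, 0],
    [0, 0, 0],
  ],
)

```text
time_s: 19.85
tcp_pos: [0.6104, 0.1094, 0.1837]
orientation: [34.3, 90.0, 124.4]
ft_force: [0.8, -0.3, -2.3]
width: 0.111
```

Emit:
move_arm(
  hand=[0, 0, 0, 0, 0, 0],
  travel=[
    [0, -0.8, 1.1],
    [0, -0.8, 1.1],
    [2, -0.8, 1.1],
    [5, -0.8, 1.1],
    [5, -0.8, 1.1],
    [5, -0.8, 1.1],
  ],
  delta_rot=[
    [0, 0, 0],
    [0, 0, 0],
    [0, 0, 0],
    [0, 0, 0],
    [0, 0, 0],
    [0, 0, 0],
  ],
)

```text
time_s: 20.45
tcp_pos: [0.6171, 0.1157, 0.1341]
orientation: [126.4, 89.9, -143.7]
ft_force: [0.2, -0.3, -1.7]
width: 0.115
```

```bash
python3 look.py 9
```

```text
[[-0.0013 -1.      0.002   0.6171]
 [-0.001   0.002   1.      0.1157]
 [-1.      0.0013 -0.001   0.1341]
 [ 0.      0.      0.      1.    ]] 0.1154939694780054 20.45
```

View pics/w9b.png

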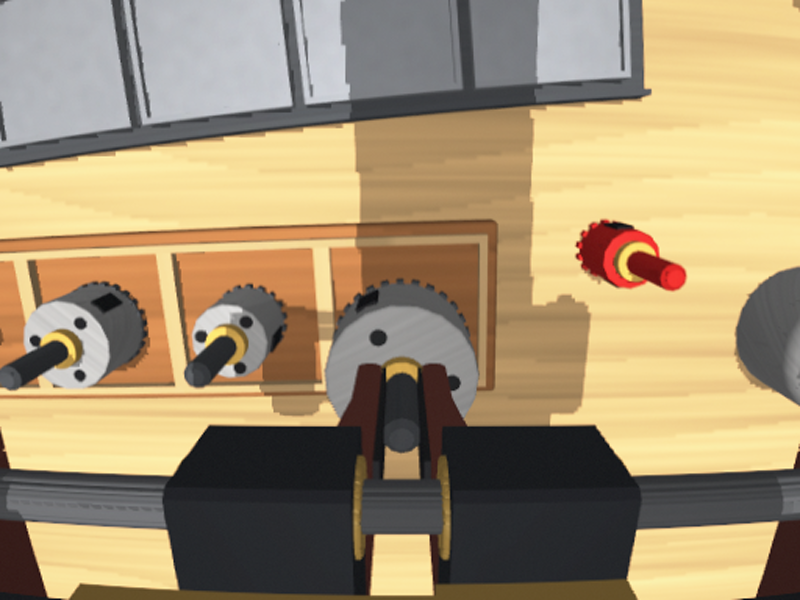

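Saw d is over the leftmost pocket, whose rim spans columns 329–480. It needs +1.5 mm in y, and then I'll lower it.

Emit:
move_arm(
  hand=[0, 0, 0, 0, 0, 0, 0.15, 0.25, 0.35, 0.35],
  travel=[
    [1, -0.05, 0.15],
    [3, -0.05, 0.15],
    [4.5, -0.05, 0.15],
    [5.2, -0.05, 0.15],
    [5.45, -0.05, 0.15],
    [5.45, -0.05, 0.15],
    [5.45, -0.05, 0.15],
    [5.45, -0.05, 0.15],
    [5.45, -0.05, 0.15],
    [5.45, -0.05, 0.15],
  ],
  delta_rot=[
    [0, 0, 0],
    [0, 0, 0],
    [0, 0, 0],
    [0, 0, 0],
    [0, 0, 0],
    [0, 0, 0],
    [0, 0, 0],
    [0, 0, 0],
    [0, 0, 0],
    [0, 0, 0],
  ],
)

```text
time_s: 21.5
tcp_pos: [0.6185, 0.1191, 0.0794]
orientation: [-70.9, 90.0, 19.1]
ft_force: [-0.2, -0.8, -0.2]
width: 0.34
```

Emit:
move_arm(
  hand=[0.4, 0.4, 0.4, 0.4, 0.4, 0.4, 0.4, 0.4, 0.4, 0.4],
  travel=[
    [-1.5, 0, 0],
    [-5, 0, 0],
    [-9, 0, 0],
    [-13, 0, -3],
    [-17, 0, -6],
    [-20, 0, -9],
    [-22, 0, -11.5],
    [-22, 0, -11.5],
    [-22, 0, -11.5],
    [-22, 0, -11.5],
  ],
  delta_rot=[
    [0, 0, 0],
    [0, 0, 0],
    [0, 0, 0],
    [0, 0, 0],
    [0, 0, 0],
    [0, 0, 0],
    [0, 0, 0],
    [0, 0, 0],
    [0, 0, 0],
    [0, 0, 0],
  ],
)

```text
time_s: 22.5
tcp_pos: [0.6178, 0.0058, 0.2983]
orientation: [62.4, 89.9, 152.5]
ft_force: [-0.6, 0.4, -0.4]
width: 0.402
```

```bash
python3 look.py 10
python3 - <<'E'
from h import *
im=manip.snapshot("scene")[:,:,::-1];cv2.imwrite("pics/s10.png",im)
E
```

```text
[[-1.500e-03 -1.000e+00 -1.700e-03  6.178e-01]
 [ 8.000e-04 -1.700e-03  1.000e+00  5.800e-03]
 [-1.000e+00  1.500e-03  8.000e-04  2.983e-01]
 [ 0.000e+00  0.000e+00  0.000e+00  1.000e+00]] 0.402315647952472 22.5
```

View pics/w10b.png

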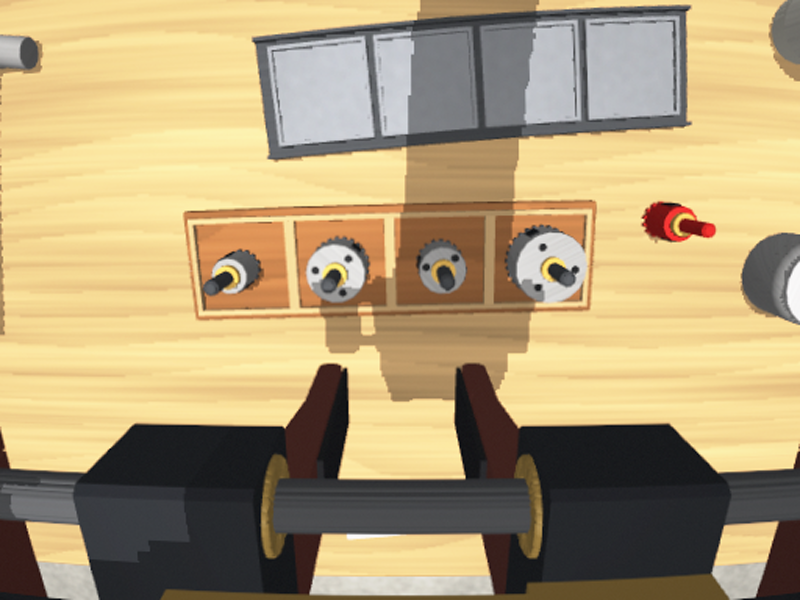

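View pics/s10.png

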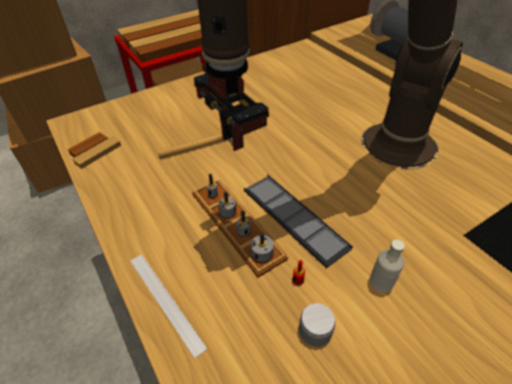

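All four saws stand in the rack: wrist shank tops at a (208,287), c (330,285), b (446,283) and d (567,278). The bystanders are unchanged. One numeric check, then I'll hand in.

Run:
```python
from h import *
T=np.load("T10.npy")
f=lambda c:(np.array(c,float)+.5)*.64-.5
t=cast("wrist",f([(208,287),(330,285),(446,283),(567,278)]),.092,T)
n=cast("wrist",f([(230,278),(334,274),(443,272),(555,269)]),.056,T)
q=[(194,228),(283,224),(291,306),(202,311)],[(295,223),(385,219),(387,303),(299,306)],[(397,219),(485,216),(484,301),(397,303)],[(495,216),(586,213),(582,298),(494,301)]
for a,b,k in zip(t,n,q):
  c=cast("wrist",f(k),.018,T).mean(0);print(((a-c)*1e3).round(1)[:2],((b-c)*1e3).round(1)[:2])
s=manip.state();print(s["ft_force"],s["time_s"])
manip.sign_off()
```

```text
[-0.9 -2.2] [0.4 1.8]
[1.3 0.3] [ 1.  -1.4]
[ 2.4 -1.9] [ 1.9 -1.1]
[1.2 0.2] [1.9 2.1]
[-0.12640093 -0.17345747 -0.03941241] 22.6
the job is handed in; nothing more can be done
```

I moved all four hole saws to the rack in reverse order and handed the job in at 22.6 s. `sign_off` gives no verdict, so I don't have the official result.

- **Order:** the tray read 28, 45, 36, 55 mm from the left. The rack now reads 55, 36, 45, 28 mm.
- **Placement:** my last wrist view puts each saw within about 2.5 mm of its pocket centre, against the 12 mm allowed. All four look upright and released, and the gripper was well clear at about 0.30 m.
- **Bystanders:** the glue bottle, hammer, tin and red look-alike look unmoved in the last scene picture. I judged that by eye and did not measure it.
- **Disagreement:** the top camera and the wrist camera differed by 3 to 4 mm in absolute position, so I relied on the close wrist views. No check failed.

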